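# Screw the leaning jar's cap home and stand the jar on the scale

## Robot

A 6-joint arm with a two-finger parallel gripper is mounted at the origin on a cart in front of the work surface, level with it; the furniture and walls round the work are solid. World frame = base frame: x ahead of the robot, y to its left, z up, the work surface at z = 0. Lengths are in m, angles in rad, forces in N, time in s.
With the tool pointing down it reaches from about 0.375 to 0.975 m from the base axis. Payload 3.8 kg.
Tool frame: the origin (TCP) lies midway between the tips of the shut fingers; the grasp point (between the pads) lies 19 mm behind it; z points along the fingers, y is the line along which they close (so a half turn about z gives the same grasp; the last joint's range is limited). The gripper opens to 88 mm and grips with 3 to 60 N. Pads are 18 mm wide; open, the fingers measure 123 mm over their backs; the gripper's body (75 mm by 187 mm) begins 45 mm behind the grasp point.
Start: joints at [-1.269, 0.264, 1.604, -0, 1.274, -0.037], TCP at [0.224, -0.637, 0.239] pointing down, gripper open.
Joint ranges: [-2.63, 2.63], [-0.94, 2.18], [0.31, 2.57], [-1.31, 4.45], [0, 2.66], [-2.55, 2.55]. Speed limits (rad/s): [2.57, 2.57, 3.14, 3.14, 3.14, 3.14].

## Interface

Orientations are given as a rotation vector (axis times angle).
In Python, from cell import manip, inverse_kinematics, cams, order gives the robot as it stands. Calls block until the motion is done:
- manip.move_pose(position, orientation): joint-space move of the TCP to a pose.
- manip.move_linear(position, rate=0.15, rot=None): straight line of the TCP; rot=None keeps the orientation; rate is the mean speed in m/s.
- manip.set_joints(angles): joint-space move.
- manip.set_gripper(opening, force=None): finger opening in m; force is the grip in N (None keeps the last); returns when the fingers have stopped.
- manip.dwell(seconds).
- inverse_kinematics(position, orientation): joint angles nearest the present ones, or None.
- manip.state(): the state.
- cams.capture(name): name is "scene" or "top" or "wrist"; returns a dict with "image" (400x640x3 uint8, blue, green, red), "z_map" (400x640 float32, m along the optical axis (not along the pixel's ray), 0 where there is no reading), "intrinsics" (3x3 intrinsics, pixels), "position" and "orientation" of the camera in the world; the wrist camera has in their place "T_tool_cam" (4x4, takes a point from camera to tool coordinates, whose origin is the TCP and whose axes are the flange's). Camera axes: x right, y down, z forward; pixel columns grow to the right and rows downward; lengths in m; the calibration is good to about 2 mm. A picture is of the moment at which its call begins: read the wrist's pose just before it.
A pose or a line that the arm cannot do raises manip.IKError and nothing moves.
- order.close_job(): hands the job in; it is judged then, once.
The state is a dict: "clock": time; "joint_pos": joint angles; "joint_velocities": joint speeds; "tau": joint torques, N m; "tool_pos": TCP position; "tcp_rot": TCP orientation; "contact_force": force on the tool from outside, world axes, zero at the start; "moment": the same for the moment, N m; "gripper_width": finger opening in m; "grasp_force": force on a finger pad.
Only numpy, scipy, OpenCV 4.12 (cv2) and the standard library are available. Lean on these libraries where they do the work, as an engineer would, in place of code of your own. Each camera call takes 0.05 s, during which the arm holds its last target. There are 200 camera calls.

## Task

The blue storage jar leans in its wooden stand with its orange cap only part screwed on. While it still leans there, screw the cap fully home, then lift the jar out and set it down gently, upright and near the middle of the square weighing plate of the kitchen scale. Leave the pepper mill, spice jar and tomato tin as they are.

Things in the scene. Friction and masses are not known exactly. Their poses are not given: they have to be found in the camera images.
- jar_center (a point): Loose blue jar, rounded-square body 62 x 62 mm and 80 mm tall, then a round shoulder and neck (at most 60 mm across) up to 94 mm, then the cap; 124 mm tall in all, about 0.36 kg. The point lies on its axis, 47 mm above its underside. z runs along the jar's axis from underside to cap, -x to the side with a small white mark at the shoulder.
- cap_center (a point): Centre of the captive orange cap, 58 mm across and 30 mm tall (it reaches from 94 to 124 mm above the jar's underside; the point is at 109 mm, on the jar's axis), ribbed, with a white pointer stripe from the centre of its top down its side. It turns with the cap: -x points to the stripe. The cap does not rise or come off, so the jar may be carried by it.
- cap (a joint): Angle of the cap on the jar in rad: 0 is fully screwed home (a hard stop; the white stripe stands over the white mark on the jar's shoulder), larger is more unscrewed, up to 2.4. It screws home clockwise seen from above the cap, with a friction of about 0.12 N m, and stays where it is left.
- stand: Fixed wooden stand, base 105 x 95 mm, origin in the middle of its underside. A square pocket (65 x 65 mm inside) holds the jar with its axis leaning 30 degrees from vertical towards the stand's -x. The pocket's front wall is 46 mm high along the jar, the other three 28 mm; the jar comes out along its own axis.
- scale_plate (a point): Middle of the top face of the scale's square weighing plate, 154 x 154 mm, 36 mm above the worktop; its axes are square with the plate. The scale is fixed; its display strip (lower by 6 mm) lies on the side to +y of this point.
- mill_mid (a point): Dark wooden pepper mill, 58 mm across, 170 mm tall, standing; the point is half-way up. A bystander.
- spice_mid (a point): Small glass spice jar with a black cap, 45 mm across, 105 mm tall, standing; the point is half-way up. A bystander.
- tin_mid (a point): Tomato tin, 75 mm across, 58 mm tall, standing; the point is half-way up. A bystander.

How it is judged:
By the outcome, as a careful person would: the job done as asked, in the order asked, and still so for the second after the job is handed in, with the robot touching nothing.
It also fails if it takes over 45 s, if anything falls off the work surface, if the arm or the gripper's body presses on something with over 40 N, if the wrist force passes 120 N, or if a joint passes its speed limit or range.

## Working session

There is one attempt and no reset: what is moved stays moved. The work goes in short steps, each a Python script; the robot and the scene stay as the last script left them, time stands still between calls to the robot, and variables do not carry over. Pictures are saved under pics/ and viewed, at most 10 in all, crops included, and the job is handed in when it is done.

```bash
ls; mkdir -p pics
python3 - <<'E'
from cell import manip, cams
import cv2, numpy as np
s=manip.state(); print({k:np.round(v,3) for k,v in s.items()})
for n in ("scene","top"):
    c=cams.capture(n); cv2.imwrite(f"pics/{n}0.png",c["image"]); np.savez(f"{n}0.npz",**c)
    print(n,{k:np.round(c[k],3).tolist() for k in c if k not in("image","z_map")})
E
```

```text
pics
{'clock': np.float64(0.0), 'joint_pos': array([-1.269,  0.265,  1.605, -0.   ,  1.274, -0.037]), 'joint_velocities': array([ 0.001, -0.001,  0.   ,  0.001, -0.   , -0.   ]), 'tau': array([ 1.0000e-03, -5.0211e+01, -3.5687e+01,  7.3000e-02,  2.9000e-02,
       -0.0000e+00]), 'tool_pos': array([ 0.224, -0.636,  0.237]), 'tcp_rot': array([-3.094, -0.529,  0.   ]), 'contact_force': array([-0.49 , -0.501, -0.188]), 'moment': array([-0.023,  0.042,  0.029]), 'grasp_force': np.float64(0.0), 'gripper_width': np.float64(0.088)}
scene {'intrinsics': [[362.673, 0.0, 313.682], [0.0, 362.673, 200.191], [0.0, 0.0, 1.0]], 'position': [0.066, -0.89, 0.479], 'orientation': [-1.888, 0.802, -0.496]}
top {'intrinsics': [[475.013, 0.0, 317.658], [0.0, 475.013, 199.997], [0.0, 0.0, 1.0]], 'position': [0.516, -0.376, 0.951], 'orientation': [-2.125, 2.165, -0.116]}
```

View pics/scene0.png

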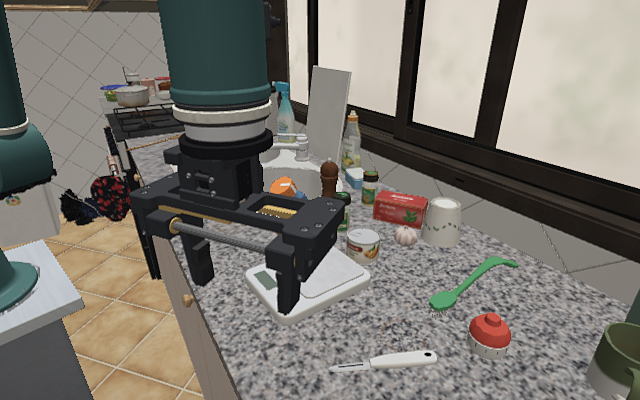

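View pics/top0.png

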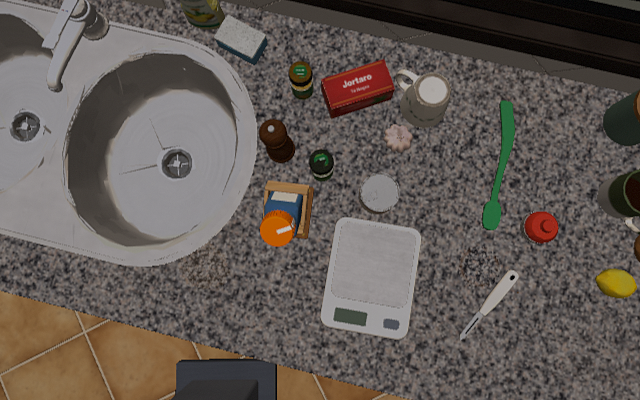

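The top view shows the jar's cap at about (277,228) with its stripe pointing right, the stand at (288,208), the plate at about (373,265), the tin at (379,193), the mill at (277,145) and the spice jar at (321,164). In the scene view the gripper hides the jar.

```bash
cat > h.py <<'E'
import numpy as np, cv2
from scipy.spatial.transform import Rotation as R
def cam_pose(c, st=None):
    T=np.eye(4)
    if "position" in c:
        T[:3,:3]=R.from_rotvec(c["orientation"]).as_matrix(); T[:3,3]=c["position"]; return T
    T[:3,:3]=R.from_rotvec(st["tcp_rot"]).as_matrix(); T[:3,3]=st["tool_pos"]
    return T@c["T_tool_cam"]
def cloud(c,T):
    K=c["intrinsics"]; z=c["z_map"]; v,u=np.mgrid[:z.shape[0],:z.shape[1]]
    p=np.stack([(u-K[0,2])*z/K[0,0],(v-K[1,2])*z/K[1,1],z],-1)@T[:3,:3].T+T[:3,3]
    p[z==0]=np.nan; return p
def project(c,T,P):
    q=(np.atleast_2d(P)-T[:3,3])@T[:3,:3]; K=c["intrinsics"]
    return np.c_[q[:,0]/q[:,2]*K[0,0]+K[0,2],q[:,1]/q[:,2]*K[1,1]+K[1,2]]
E
python3 - <<'E'
from h import *
c=dict(np.load("top0.npz")); T=cam_pose(c); P=cloud(c,T)
hsv=cv2.cvtColor(c["image"],cv2.COLOR_BGR2HSV)
for n,(u,v) in dict(cap=(270,230),stripe=(284,230),jar=(285,207),wood=(290,186),woodR=(308,210),plate=(373,265),pl1=(340,228),pl2=(412,235),pl3=(332,300),pl4=(404,308),disp=(350,317),tin=(379,193),mill=(271,128),millb=(283,155),spice=(321,160),sp2=(301,75),table=(440,210),edge=(300,330)).items():
    print(n,np.round(P[v,u],3))
# plate square: pixels at height ~36mm
m=(abs(P[...,2]-.036)<.004); m[:215]=0;m[345:]=0;m[:,:318]=0;m[:,425:]=0
print("plate/scale rect",cv2.minAreaRect(P[m][:,:2].astype(np.float32)),P[m][:,2].mean())
cap=(hsv[...,0]<18)&(hsv[...,1]>200)&(hsv[...,2]>150); cap[:,320:]=0; cap[:,:250]=0; cap[:200]=0;cap[260:]=0
q=P[cap]; print("cap",cap.sum(),q.mean(0),q.min(0),q.max(0))
im=c["image"][60:345,225:440]; cv2.imwrite("pics/topcrop.png",cv2.resize(im,None,fx=2.1,fy=2.1,interpolation=cv2.INTER_CUBIC))
im=c["image"][165:255,240:335]; cv2.imwrite("pics/jar0.png",cv2.resize(im,None,fx=6,fy=6,interpolation=cv2.INTER_CUBIC))
E
```

```text
cap [ 0.57  -0.279  0.145]
stripe [ 0.57  -0.303  0.148]
jar [ 0.612 -0.303  0.123]
wood [ 0.657 -0.308  0.072]
woodR [ 0.618 -0.339  0.011]
plate [ 0.507 -0.462  0.034]
pl1 [ 0.579 -0.401  0.029]
pl2 [ 0.563 -0.539  0.036]
pl3 [ 0.442 -0.383  0.028]
pl4 [ 0.425 -0.519  0.026]
disp [ 0.41  -0.416  0.029]
tin [ 0.643 -0.476  0.053]
mill [ 0.742 -0.284  0.167]
millb [ 0.722 -0.293  0.047]
spice [ 0.699 -0.368  0.104]
sp2 [ 0.862 -0.333  0.101]
table [ 0.614 -0.603 -0.002]
edge [ 0.383 -0.319 -0.002]
plate/scale rect ((0.48417338728904724, -0.45817044377326965), (0.14674362540245056, 0.19910578429698944), 78.46109008789062) 0.03446268106816803
cap 802 [nan nan nan] [nan nan nan] [nan nan nan]
```

View pics/jar0.png

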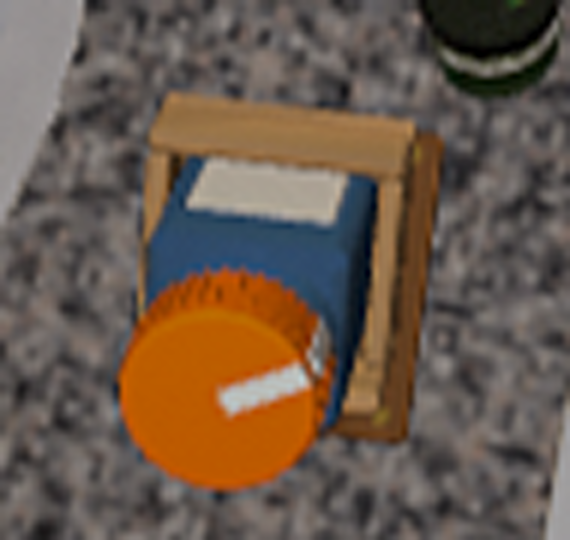

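The crop shows the jar leaning towards image-down (the robot side). The cap top is centred near crop (215,400), its stripe points right and slightly up, and the mark is hidden. Next I move to a view along the jar's axis.

```bash
cat >> h.py <<'E'
def frame(a,ydir):
    "tool rotation with z=-a and y closest to ydir"
    z=-a/np.linalg.norm(a); y=ydir-z*(ydir@z); y/=np.linalg.norm(y)
    return R.from_matrix(np.c_[np.cross(y,z),y,z])
E
python3 - <<'E'
from h import *
from cell import manip,cams,inverse_kinematics
c=dict(np.load("top0.npz")); T=cam_pose(c); K=c["intrinsics"]
def onz(u,v,z):
    d=T[:3,:3]@np.array([(u-K[0,2])/K[0,0],(v-K[1,2])/K[1,1],1]); return T[:3,3]+d*(z-T[2,3])/d[2]
e1,e2=onz(313.3,187.5,.01),onz(307.5,238.3,.01); d=(e1-e2); d/=np.linalg.norm(d); print(e1,e2,"stand x dir",d)
a=np.array([0,0,np.cos(np.pi/6)])-d*np.sin(np.pi/6)
cap=np.array([.563,-.285,.145])
Rt=frame(a,np.array([-d[1],d[0],0])); 
for k in (1,-1):
    Rt=frame(a,k*np.array([-d[1],d[0],0])); p=cap+.17*a
    print(k,inverse_kinematics(p,Rt.as_rotvec()))
st=manip.state(); R0=R.from_rotvec(st["tcp_rot"]).as_matrix()
k=1 if R0[:,1]@np.array([-d[1],d[0],0])>0 else -1
Rt=frame(a,k*np.array([-d[1],d[0],0]))
manip.move_linear(st["tool_pos"]+[0,0,.1])
manip.move_pose(cap+.17*a,Rt.as_rotvec())
st=manip.state(); w=cams.capture("wrist"); s=cams.capture("scene")
print(st["clock"],st["tool_pos"],st["joint_pos"]); print(np.round(w["T_tool_cam"],3).tolist())
cv2.imwrite("pics/w1.png",w["image"]); np.savez("w1.npz",**w,**st); np.savez("s1.npz",**s)
Ts=cam_pose(s); u,v=project(s,Ts,cap)[0].astype(int); print(u,v,w["intrinsics"][0,0])
im=s["image"][v-50:v+70,u-70:u+70]; cv2.imwrite("pics/s1.png",cv2.resize(im,None,fx=5,fy=5,interpolation=cv2.INTER_CUBIC))
E
```

```text
[ 0.66293153 -0.3500885   0.01      ] [ 0.56147206 -0.33696619  0.01      ] stand x dir [ 0.99173966 -0.12826712  0.        ]
1 [-0.74548265 -0.28808715  2.13515542  0.38106107  0.89103223 -2.36828652]
-1 [-0.74548265 -0.28808715  2.13515542  0.38106107  0.89103223  0.77330613]
2.525 [ 0.47894046 -0.2749931   0.29279702] [-0.74624135 -0.28742055  2.1337787   0.38075568  0.89086826  0.77301457]
[[-0.001, -0.947, -0.322, 0.084], [1.0, -0.001, 0.0, -0.001], [-0.0, -0.322, 0.947, -0.147], [0.0, 0.0, 0.0, 1.0]]
277 186 303.2610289386571
```

View pics/w1.png

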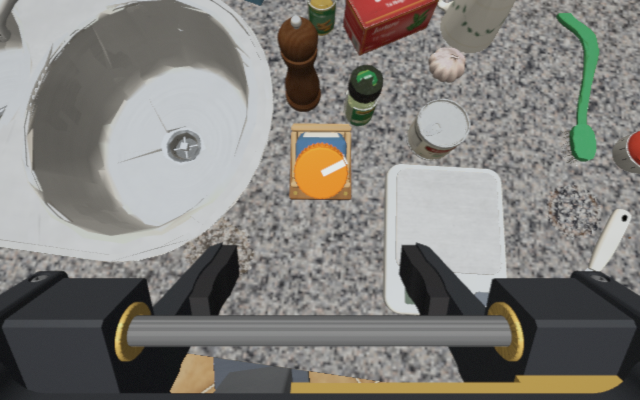

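View pics/s1.png

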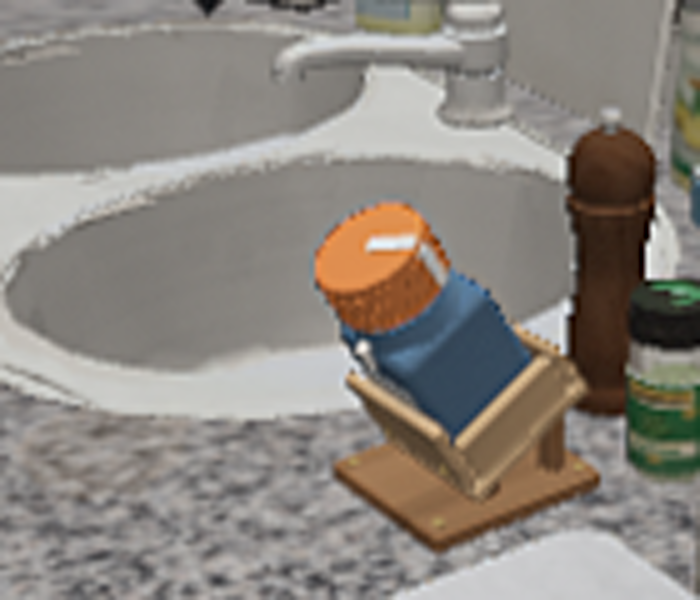

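The wrist view shows the cap at (320,170) with the stand's walls square to the image, and the plate at about (445,230). The scene crop shows the white mark at the shoulder on the leaning (front) side, crop (365,350). So the stripe has to travel about 1.9 rad clockwise to that side.

```bash
cat > fit.py <<'E'
from h import *
from scipy.optimize import least_squares
w=dict(np.load("w1.npz")); t=dict(np.load("top0.npz")); s=dict(np.load("s1.npz"))
V=[(t,cam_pose(t)),(w,cam_pose(w,w)),(s,cam_pose(s))]
th=np.linspace(0,2*np.pi,36,endpoint=False); D=np.c_[np.cos(th),np.sin(th)]
guess=np.array([.563,-.285,.145])
def axis(psi,l=np.pi/6): return np.array([-np.sin(l)*np.cos(psi),-np.sin(l)*np.sin(psi),np.cos(l)])
def cyl(p,a,r=.029,h=.015):
    Q=frame(a,np.array([0,1.,0])).as_matrix(); c=np.c_[r*np.cos(th),r*np.sin(th)]@Q[:,:2].T
    return np.r_[p+c+h*a,p+c-h*a]
obs=[]
for c,T in V:
    hsv=cv2.cvtColor(c["image"],cv2.COLOR_BGR2HSV)
    m=((hsv[...,0]<17)&(hsv[...,1]>185)&(hsv[...,2]>90)).astype(np.uint8)
    n,L,S,C=cv2.connectedComponentsWithStats(m)
    uv=project(c,T,guess)[0]; k=[i for i in range(1,n) if S[i,4]>100]; k=min(k,key=lambda i:np.hypot(*(C[i]-uv)))
    pts=np.argwhere(L==k)[:,::-1]; print("mask",S[k],uv)
    obs.append((pts@D.T).max(0)+.4)
def res(x):
    P=cyl(x[:3],axis(x[3],x[4])); return np.concatenate([(project(c,T,P)@D.T).max(0)-o for (c,T),o in zip(V,obs)]+[[30*(x[4]-np.pi/6)]])
f=least_squares(res,[*guess,-.129,np.pi/6],loss="soft_l1"); print("cap",f.x[:3],"psi,lean deg",np.degrees(f.x[3:]))
r=f.fun[:-1].reshape(3,-1); print("rms px",np.sqrt((r**2).mean(1)), "mean bias", r.mean(1))
for drop in range(3):
    g=least_squares(lambda x:np.delete(res([*x,f.x[3],np.pi/6])[:-1].reshape(3,-1),drop,0).ravel(),f.x[:3],loss="soft_l1"); print("without",drop,g.x)
# stripe angle
cap=f.x[:3]; psi=-.129; a=axis(psi)
for c,T in V[:2]:
    P=cyl(cap,a,.029,.015)[:36]; uv=project(c,T,P).astype(np.float32)
    m=np.zeros(c["z_map"].shape,np.uint8); cv2.fillConvexPoly(m,project(c,T,cyl(cap,a,.026,.015)[:36]).astype(int),1)
    hsv=cv2.cvtColor(c["image"],cv2.COLOR_BGR2HSV); st=np.argwhere((m>0)&(hsv[...,1]<120))[:,::-1].mean(0)
    K=c["intrinsics"]; d=T[:3,:3]@np.array([(st[0]-K[0,2])/K[0,0],(st[1]-K[1,2])/K[1,1],1]); top=cap+.015*a
    q=T[:3,3]+d*(((top-T[:3,3])@a)/(d@a))-top
    # jar frame: z=a, -x = lean-side direction
    xj=np.array([np.cos(psi),np.sin(psi),0]); xj-=a*(xj@a); xj/=np.linalg.norm(xj); yj=np.cross(a,xj)
    print("stripe r",np.linalg.norm(q),"cap angle",np.arctan2(-q@yj,-q@xj))
for c,T in V[:2]:
    P=cloud(c,T); b=(abs(P[...,2]-.036)<.0045)&(P[...,0]>.36)&(P[...,0]<.62)&(P[...,1]<-.36)&(P[...,1]>-.56)
    hsv=cv2.cvtColor(c["image"],cv2.COLOR_BGR2HSV)
    print("scale rect",cv2.minAreaRect(P[b][:,:2].astype(np.float32)),np.median(P[b][:,2]))
    im=cv2.resize(c["image"][slice(150,335) if c is w else slice(210,345),slice(370,520) if c is w else slice(315,430)],None,fx=4,fy=4,interpolation=cv2.INTER_CUBIC)
    cv2.imwrite("pics/plate_%s.png"%("w" if c is w else "t"),im)
E
python3 fit.py
```

```text
mask [260 210  36  37 881] [273.55160054 234.14687414]
mask [295 167  53  32 421] [318.38107965 179.0212454 ]Traceback (most recent call last):
  File "fit.py", line 16, in <module>
    uv=project(c,T,guess)[0]; k=[i for i in range(1,n) if S[i,4]>100]; k=min(k,key=lambda i:np.hypot(*(C[i]-uv)))
                                                                         ~~~^^^^^^^^^^^^^^^^^^^^^^^^^^^^^^^^^^^^^
ValueError: min() iterable argument is empty
```

```bash
python3 - <<'E'
from h import *
for f,pts in (("w1",[(310,155),(315,180),(335,190),(340,128),(292,160),(335,198)]),("s1",[(281,190),(275,188),(285,198),(272,200)]),("top0",[(270,235),(290,183)])):
    c=np.load(f+".npz"); h=cv2.cvtColor(c["image"],cv2.COLOR_BGR2HSV)
    print(f,[(p,h[p[1],p[0]].tolist()) for p in pts])
E
sed -i 's/m=((hsv.*uint8)/m=((hsv[...,0]<15)\&(hsv[...,1]>(150 if c is s else 185))\&(hsv[...,2]>90)).astype(np.uint8)/; s/S\[i,4\]>100/S[i,4]>60/' fit.py; python3 fit.py
```

```text
w1 [((310, 155), [18, 192, 225]), ((315, 180), [17, 197, 225]), ((335, 190), [16, 198, 225]), ((340, 128), [18, 89, 192]), ((292, 160), [18, 98, 179]), ((335, 198), [15, 150, 126])]
s1 [((281, 190), [13, 163, 225]), ((275, 188), [13, 164, 223]), ((285, 198), [12, 182, 133]), ((272, 200), [19, 14, 150])]
top0 [((270, 235), [15, 255, 188]), ((290, 183), [15, 125, 139])]
mask [260 210  36  37 569] [273.55160054 234.14687414]
mask [378  12  36  14  75] [318.38107965 179.0212454 ]
mask [270 177  27  25 421] [277.46961086 186.177678  ]
cap [ 0.60122195 -0.33629214  0.26780964] psi,lean deg [-22.77158047  26.70315272]
rms px [23.93242891 49.59044288 40.59950391] mean bias [ 3.62745538 33.5023778   1.13755977]
without 0 [ 0.66902575 -0.37139248  0.20006442]
without 1 [ 0.57407231 -0.29039929  0.13624331]
without 2 [ 0.57794542 -0.32146107  0.30513289]
stripe r 0.0051996263950116785 cap angle -2.81229723426648
stripe r 0.0015651915752975861 cap angle 0.5431968118369298
scale rect ((0.49956947565078735, -0.4643028974533081), (0.15644899010658264, 0.23060651123523712), 76.79911804199219) 0.03425913637027145
scale rect ((0.5021716952323914, -0.459196537733078), (0.1605101078748703, 0.23271045088768005), 79.89776611328125) 0.036487906981605533
```

```bash
sed -i 's/m=((hsv.*uint8)/m=((hsv[...,0]<22)\&(hsv[...,1]>(150 if c is s else 165 if c is w else 190))\&(hsv[...,2]>85)).astype(np.uint8)/' fit.py; python3 fit.py
```

```text
mask [260 210  36  37 883] [273.55160054 234.14687414]
mask [ 294  143   54   56 2101] [318.38107965 179.0212454 ]
mask [270 177  27  25 423] [277.46961086 186.177678  ]
cap [ 0.57482589 -0.28958517  0.13582101] psi,lean deg [-13.19645585  28.08326061]
rms px [0.75578906 0.38069584 0.4478541 ] mean bias [ 0.42657641 -0.02724031  0.35395052]
without 0 [ 0.57506    -0.28923398  0.13560562]
without 1 [ 0.5740966  -0.2904072   0.13619903]
without 2 [ 0.57520158 -0.28961307  0.1340911 ]
stripe r 0.01424972475922984 cap angle 1.9568405302826037
stripe r 0.013621078803616966 cap angle 2.0704552360700594
scale rect ((0.49956947565078735, -0.4643028974533081), (0.15644899010658264, 0.23060651123523712), 76.79911804199219) 0.03425913637027145
scale rect ((0.5021716952323914, -0.459196537733078), (0.1605101078748703, 0.23271045088768005), 79.89776611328125) 0.036487906981605533
```

Run:
```python
import cv2,numpy as np
a=cv2.imread("pics/plate_w.png");b=cv2.imread("pics/plate_t.png")
H=600; 
f=lambda i:cv2.copyMakeBorder(i[:600,:395],0,600-min(600,i.shape[0]),0,0,cv2.BORDER_CONSTANT)
cv2.imwrite("pics/plates.png",np.hstack([cv2.resize(a,None,fx=.66,fy=.66,interpolation=3)[:600,:395] if 0 else f(cv2.resize(a,None,fx=.66,fy=.66)),f(cv2.resize(b,None,fx=.85,fy=.85))])); print(a.shape,b.shape)
```

```text
(740, 600, 3) (540, 460, 3)
```

View pics/plates.png

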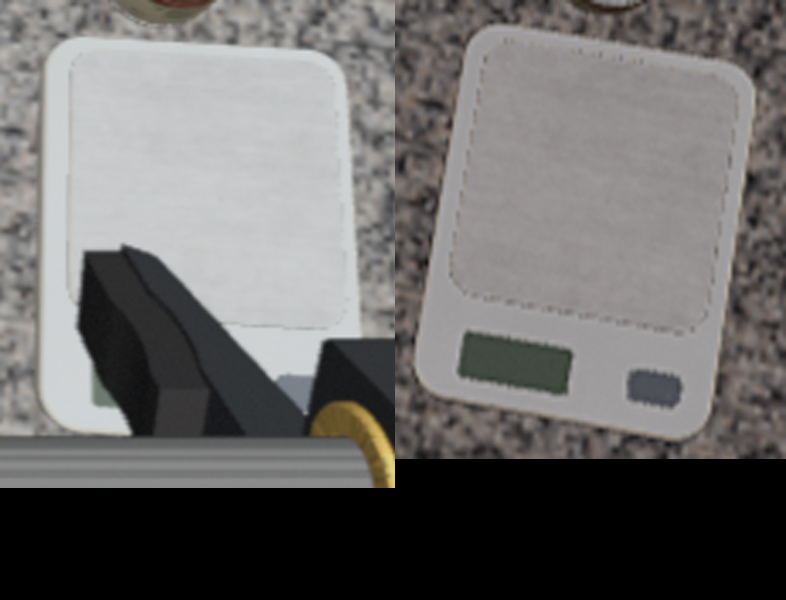

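The left panel (wrist) and the right panel (top view) show the plate outline. From its corners the plate's centre is at about (374.1,264.1) in the top image and (448.5,221) in the wrist image. The cap fit agrees to about 1 mm across views, with a cap angle of about 2.0 rad. Next I grip the cap and screw it home.

```bash
cat > act1.py <<'E'
import io,contextlib
with contextlib.redirect_stdout(io.StringIO()):
    from fit import *
from cell import manip,cams,inverse_kinematics
def onz(c,T,u,v,z):
    K=c["intrinsics"]; d=T[:3,:3]@np.array([(u-K[0,2])/K[0,0],(v-K[1,2])/K[1,1],1]); return T[:3,3]+d*(z-T[2,3])/d[2]
print("plate",onz(*V[0],374.1,264.1,.036),onz(*V[1],448.5,221,.036))
psi=-.129; a=axis(psi)
g=least_squares(lambda x:res([*x,psi,np.pi/6]),f.x[:3],loss="soft_l1"); cap=g.x; print("cap",cap)
st=manip.state(); yh=R.from_rotvec(st["tcp_rot"]).as_matrix()[:,1]
R0=frame(a,yh); Rs=R0*R.from_rotvec([0,0,-1.95])
q=inverse_kinematics(cap+.10*a,Rs.as_rotvec()); print("q start",q)
np.savez("plan.npz",cap=cap,a=a,psi=psi)
if q is not None and -1.6<q[5]<-.9:
    manip.move_pose(cap+.10*a,Rs.as_rotvec())
    manip.move_linear(cap-.013*a,rate=.12)
    s0=manip.state(); print("in",s0["clock"],s0["contact_force"].round(1),s0["moment"].round(2))
    manip.set_gripper(.05,25); s1=manip.state(); print("grip",s1["gripper_width"],s1["grasp_force"],s1["contact_force"].round(1),s1["moment"].round(2))
    if s1["gripper_width"]>.054:
        j=np.array(s1["joint_pos"]); n=0
        while n<2.35:
            n+=.2 if n<1.5 else .08; jj=j.copy(); jj[5]+=n
            manip.set_joints(jj); s=manip.state(); m=(s["moment"]-s1["moment"])@a
            print(round(n,2),round(s["clock"],2),"m",round(m,3),"F",(s["contact_force"]-s1["contact_force"]).round(1),round(s["gripper_width"],4),round(s["joint_pos"][5]-j[5],3))
            if abs(m)>.38 or np.linalg.norm(s["contact_force"])>30: break
E
python3 act1.py
```

```text
plate [ 0.50882622 -0.46430311  0.036     ] [ 0.50765608 -0.46301515  0.036     ]
cap [ 0.57495849 -0.28937272  0.13537312]
q start [-0.68822165 -0.13808112  2.14854833  0.41427055  0.71949207 -1.19507798]
in 5.4333 [0.6 0.2 0.7] [-0.02  0.13  0.01]
grip 0.05679636690250378 25.000450727529824 [-0.9  0.8  2.2] [ 0.1  -0.04  0.03]
0.2 6.32 m -0.118 F [ 0.7 -2.1 -1. ] 0.0574 0.197
0.4 6.62 m -0.052 F [ 1.3 -0.6 -1.3] 0.0573 0.394
0.6 6.93 m -0.053 F [ 1.  -1.  -1.4] 0.0571 0.594
0.8 7.24 m -0.069 F [ 1.3 -0.8 -1.5] 0.0572 0.793
1.0 7.55 m -0.105 F [ 1.5 -2.  -1.5] 0.057 0.993
1.2 7.86 m -0.039 F [ 2.  -2.  -2.2] 0.0573 1.193
1.4 8.17 m -0.066 F [ 2.9 -2.3 -3.3] 0.0571 1.393
1.6 8.47 m -0.04 F [ 2.7 -3.4 -2.8] 0.0572 1.593
1.68 8.72 m -0.084 F [ 3.4 -3.9 -1.7] 0.0568 1.675
1.76 8.97 m -0.095 F [ 3.7 -2.5 -2.2] 0.057 1.756
1.84 9.22 m -0.095 F [ 3.2 -3.6 -2.7] 0.0572 1.836
1.92 9.47 m -0.109 F [ 2.9 -3.5 -2.5] 0.057 1.916
2.0 9.72 m -0.12 F [ 2.2 -5.  -2. ] 0.0572 1.996
2.08 9.97 m 0.136 F [ 1.6 -4.2  0.4] 0.0572 2.077
2.16 10.22 m 0.556 F [ 3.  -6.   0.1] 0.0569 2.156
```

The torque rises sharply at about 2.08–2.16 rad, which matches the measured angle of about 2.0. I release, back off along the axis and check stripe against mark.

Run:
```python
from h import *
from cell import manip,cams,inverse_kinematics
pl=np.load("plan.npz"); cap,a,psi=pl["cap"],pl["a"],float(pl["psi"])
manip.set_gripper(.088); p=manip.state()["tool_pos"]; manip.move_linear(p+.15*a,rate=.2)
st=manip.state(); w=cams.capture("wrist"); s=cams.capture("scene"); t=cams.capture("top")
np.savez("w2.npz",**w,**st); T=cam_pose(w,st); print(st["clock"],p)
u,v=project(w,T,cap)[0].astype(int); print(u,v)
A=cv2.resize(w["image"][max(0,v-60):v+60,max(0,u-60):u+60],(400,400),interpolation=3)
u,v=project(s,cam_pose(s),cap)[0].astype(int); B=cv2.resize(s["image"][v-35:v+45,u-40:u+40],(400,400),interpolation=3)
cv2.imwrite("pics/after.png",np.hstack([A,B]))
T=cam_pose(w,st)
for c,T in ((w,T),(t,cam_pose(t))):
    hsv=cv2.cvtColor(c["image"],cv2.COLOR_BGR2HSV); Q=frame(a,np.array([0,1.,0])).as_matrix(); th=np.linspace(0,6.28,40)
    m=np.zeros(hsv.shape[:2],np.uint8); cv2.fillConvexPoly(m,project(c,T,cap+.015*a+.026*np.c_[np.cos(th),np.sin(th)]@Q[:,:2].T).astype(int),1)
    x=np.argwhere((m>0)&(hsv[...,1]<120))[:,::-1]; q0=x.mean(0); K=c["intrinsics"]; d=T[:3,:3]@np.array([(q0[0]-K[0,2])/K[0,0],(q0[1]-K[1,2])/K[1,1],1]); top=cap+.015*a
    q=T[:3,3]+d*(((top-T[:3,3])@a)/(d@a))-top; xj=np.array([np.cos(psi),np.sin(psi),0]); xj-=a*(xj@a); xj/=np.linalg.norm(xj); yj=np.cross(a,xj)
    print(len(x),"r",np.linalg.norm(q),"angle",np.arctan2(-q@yj,-q@xj))
```

```text
11.7417 [ 0.58147773 -0.290081    0.12437631]
319 186
221 r 0.012605766534819556 angle -0.11811035974054128
56 r 0.012869270081018324 angle -0.04599013149854282
```

View pics/after.png

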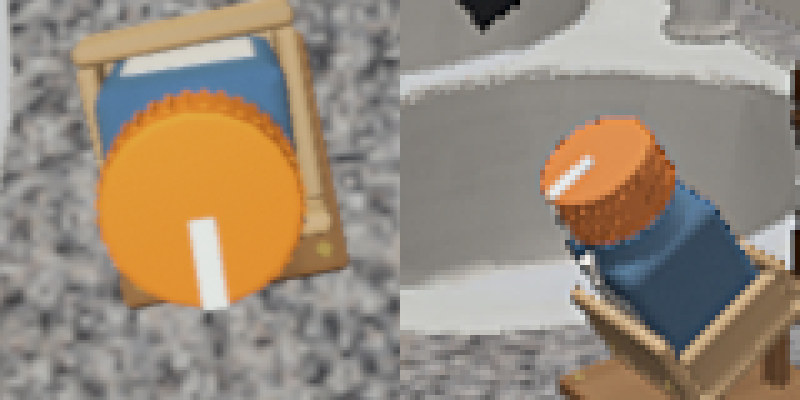

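The left panel shows the stripe pointing straight to the leaning side, and the right one shows it directly over the white mark, so the cap is home (measured angle about 0). Next I regrip, lift out along the axis, bring the jar upright and hover over the plate.

Run:
```python
from h import *
from cell import manip,cams,inverse_kinematics
pl=np.load("plan.npz"); cap,a=pl["cap"],pl["a"]
st=manip.state(); Rt=R.from_rotvec(st["tcp_rot"])
Rt=frame(a,Rt.as_matrix()[:,1])
Rup=frame(np.array([0,0,1.]),(R.from_rotvec(np.cross(a,[0,0,1])/np.linalg.norm(np.cross(a,[0,0,1]))*np.pi/6)*Rt).as_matrix()[:,1])
hov=np.array([.508,-.4635,.132+.05]); mid=np.array([.515,-.285,.30])
print([inverse_kinematics(x,Rup.as_rotvec()) for x in (mid,hov)])
manip.move_linear(cap-.013*a,rate=.12,rot=Rt.as_rotvec()); b=manip.state()
manip.set_gripper(.05,35); s=manip.state(); print("grip",s["gripper_width"],s["grasp_force"],s["tool_pos"]-(cap-.013*a))
manip.move_linear(s["tool_pos"]+.07*a,rate=.07); s=manip.state(); print("lift",s["clock"],(s["contact_force"]-b["contact_force"]).round(1),s["gripper_width"])
manip.move_linear(s["tool_pos"]+.05*a,rate=.12)
manip.move_linear(mid,rate=.06,rot=Rup.as_rotvec())
manip.move_linear(hov+[0,0,.05],rate=.12)
manip.move_linear(hov,rate=.08)
manip.dwell(.3); s=manip.state(); print("hover",s["clock"],s["tool_pos"],(s["contact_force"]-b["contact_force"]).round(1),s["gripper_width"],s["joint_pos"].round(2))
c=cams.capture("scene"); u,v=project(c,cam_pose(c),hov+[0,0,-.04])[0].astype(int); print(u,v)
cv2.imwrite("pics/hov.png",cv2.resize(c["image"][v-70:v+70,u-90:u+90],None,fx=4,fy=4,interpolation=3))
np.savez("hov.npz",b=b["contact_force"],f=s["contact_force"])
```

```text
[array([-5.47764738e-01,  6.88829908e-02,  1.71717871e+00, -8.88178420e-16,
        1.35553095e+00,  1.36284790e+00]), array([-7.75841610e-01,  3.24693324e-01,  1.63269479e+00, -8.88178420e-16,
        1.18420454e+00,  1.13477102e+00])]
grip 0.056660673328408837 35.00049339258112 [1.16029364e-04 2.76638325e-05 2.92923176e-04]
lift 15.0167 [-0.6 -0.3 -4.2] 0.056693897717656525
hover 19.7583 [ 0.50828515 -0.46376875  0.18276213] [-0.4 -0.2 -4.1] 0.05737500993376411 [-0.78  0.32  1.63  0.    1.18  1.13]
316 220
```

View pics/hov.png

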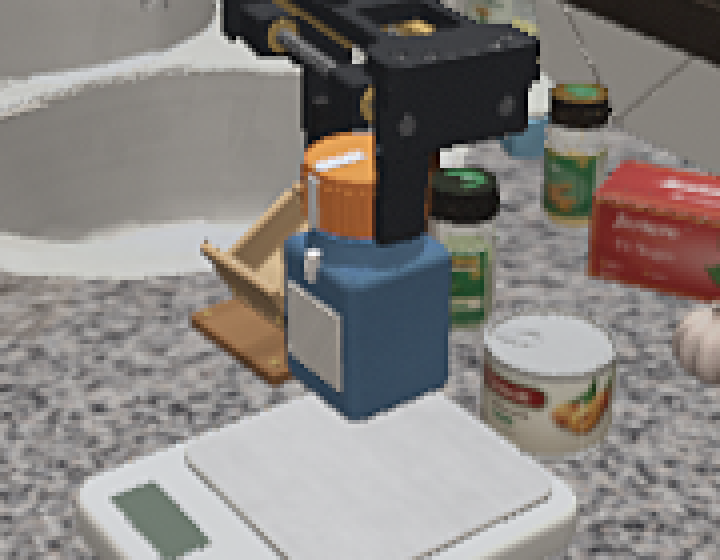

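The jar hangs upright in the gripper, with the stripe over the mark at (313,200)/(311,265), and it is clear of everything. I lower it slowly until it touches, then release.

Run:
```python
from h import *
from cell import manip,cams
f0=np.load("hov.npz")["f"]; p=np.array([.508,-.4635,.138])
manip.move_linear(p,rate=.05); z=p[2]
while z>.126:
    z-=.001; manip.move_linear([*p[:2],z],rate=.01); s=manip.state(); dz=(s["contact_force"]-f0)[2]
    print(round(z,4),round(s["tool_pos"][2],4),dz.round(2),round(s["clock"],2))
    if dz>2.5: break
manip.dwell(.2); manip.set_gripper(.07); manip.set_gripper(.088); manip.dwell(.2)
manip.move_linear([*p[:2],z+.09],rate=.1); st=manip.state()
manip.move_linear(np.array([.43,-.4635,.3]),rate=.2); manip.dwell(.3); s=manip.state(); print(s["clock"],s["contact_force"].round(1))
w=cams.capture("scene"); t=cams.capture("top")
cv2.imwrite("pics/end.png",np.hstack([w["image"][120:320,200:440],t["image"][110:310,240:450]])); np.savez("end.npz",**w); np.savez("endt.npz",**t)
```

```text
0.137 0.1373 -0.35 21.09
0.136 0.1359 0.22 21.34
0.135 0.1348 0.18 21.59
0.134 0.1339 0.1 21.84
0.133 0.1329 0.24 22.09
0.132 0.1324 1.95 22.34
0.131 0.1322 6.12 22.59
25.9 [0.  0.1 0.3]
```

View pics/end.png

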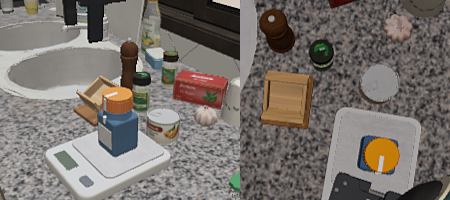

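The jar stands upright in the middle of the plate, with the stripe over the mark. The mill, spice jar and tin have not moved, and the arm is clear of everything, so I hand the job in.

```bash
python3 -c "
from cell import order
print(order.close_job())"
```

```text
the job is handed in; nothing more can be done
None
```

I screwed the cap home against its stop while the jar leaned in the stand, then set the jar upright near the middle of the scale plate. The job is handed in at about 26 s, with the mill, spice jar and tin untouched.

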